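Set the snap trap on the taxidermy bench

TASK

Mice get at the skins in this workshop: set the snap trap. Draw its sprung hammer back over by a red finger sleeve and press it under the yellow catch until it is properly caught, only touching its stop lightly, then ease it up on to the catch without pulling against it and take your hand away so that the trap stays set. Never let the hammer fly or jump, and do not disturb the things standing around.

Things in the scene. Friction and masses are not known exactly. Their poses are not given: they have to be found in the camera images.
- trap: Rat-size snap trap screwed to a plywood board 250 x 130 x 12 mm that is fixed to the bench. Origin: centre of the board's underside; x runs along the board from the strike end (-x) to the catch end (+x), z up. Dark base 176 x 92 mm, deck at z = 18 mm. Bearings and spring coils lie within 10 mm of the axle in x, up to z = 53 mm.
- axle (a point): Middle of the hammer's axle, straight above the trap's origin at z = 46 mm; the axle is parallel to the trap's y. Hammer: a U of 4 mm steel wire, legs at y = +-38 mm, cross bar 58 mm from the axle. At hammer angle q the bar's centre is, in the trap's frame, at x = -58 cos(q + 0.14) mm, z = 46 + 58 sin(q + 0.14) mm.
- hammer: The sprung wire hammer with its two red sleeves. Origin: on the axle. Its bar strains the plastic trip if it is forced on to the stop with over 15 N or pulled or let jump up against the catch with over 20 N; the spring alone bears on the catch with 13 N.
- hammer_angle (a joint): Angle of the hammer about the axle, rad: 0 at rest on the strike side, about 1.43 upright, growing as it is drawn over towards the catch end; set on the catch it stays at 2.92 to 3.15, depending on the trip's height. Its spring drives it back towards 0: at the bar 6 N at rest, rising evenly to 13 N at the catch.
- grip_left (a point): Centre of the red plastic sleeve on the hammer's bar at y = +22 mm of the trap, moving with the hammer: round, 9 mm across, 26 mm long, its axis parallel to the trap's y. At hammer angle 0 it is 54 mm above the bench with some 30 mm of free height under it. The sleeve turns freely on the bar, so it can stay still in the fingers as the hammer goes over.
- grip_right (a point): The same red sleeve on the bar's other half, at y = -22 mm of the trap. Either will do; smooth plastic, so it needs a firm grip (about 25 N) to be pressed down against the spring.
- catch (a point): Where the bar's centre lies when set, for a trip at middle height (trap x = 58, z = 44 mm). The trip's height is set by hand: true heights differ from trap to trap by up to 6 mm up or down. Yellow trip 8 mm wide: upright at x = 50 to 55 mm, z up to 55 mm, its sloped catch reaching over the bar to x = 59.5 mm. A saddle below it (y within 8 mm) stops the bar rigidly 2 mm below its set place.
- treadle (a point): Yellow treadle with brown bait cup, 24 x 32 mm, part of the trip. As the bar is pressed down the catch's slope, the catch tips to -x and the treadle dips (2 N more to press); when the bar is fully under, the catch springs back over it. Let up, the bar bears on the catch and stays. About 2 N down on the treadle, or the catch pushed to -x, fires the trap.
- tin: Bystander: steel tin with a paper band, 70 mm in diameter, 92 mm high. Origin: centre of its underside.
- bird: Bystander: small mounted bird on a dark wooden disc 76 mm in diameter, 83 mm high in all. Origin: centre of the disc's underside.
- pliers: Bystander: red-handled cutting pliers lying flat, 145 x 60 x 12 mm, along their x axis. Origin: on the bench under their middle.

How it is judged:
On the way, in this order (a step that is already met when the one before it is completed fails the run):
1. the hammer is drawn back past upright by the hand (value of joint hammer_angle above 1.8 rad and contact force between the fingers and trap above 0.5 N), for 0.1 s.
2. the hammer is held back by the catch alone: it stays back and the hand no longer touches the trap (value of joint hammer_angle above 2.88 rad and contact force between each of the arm, the fingers and trap below 0.1 N), for 0.5 s.
At the end, for the whole second after the job is handed in: The hammer stays drawn back on the catch (hammer angle above 2.88 rad, at rest within 0.2 rad/s) with the hand off the trap; tin, bird and pliers are within 20 mm of where they stood (value of joint hammer_angle above 2.88 rad and velocity of joint hammer_angle between -0.2 and 0.2 rad/s and not (distance of tin from where it was at the start of the episode above 0.02 m) and not (distance of bird from where it was at the start of the episode above 0.02 m) and not (distance of pliers from where it was at the start of the episode above 0.02 m)); the robot touches nothing.
It fails at once if the hammer is let fly or jump back (faster than 10 rad/s towards the strike side) (velocity of joint hammer_angle below -10 rad/s).
It fails at once if the bar is forced down on its stop with more than 15 N (contact force between hammer and post_c0 above 15 N).
It fails at once if the bar is pulled or dropped up against the catch with more than 20 N (its spring alone gives 13 N) (contact force between hammer and trip_c0 above 20 N).
It fails at once if a bystander is moved by more than 20 mm (distance of any of tin, bird, pliers from where it was at the start of the episode above 0.02 m).
It also fails if it takes over 59 s, if anything falls off the work surface, if the arm or the gripper's body presses on something with over 40 N, if the wrist force passes 120 N, or if a joint passes its speed limit or range.

ROBOT

A 6-joint arm with a two-finger parallel gripper is mounted at the origin on the work surface. World frame = base frame: x ahead of the robot, y to its left, z up, the work surface at z = 0. Lengths are in m, angles in rad, forces in N, time in s.
With the tool pointing down it reaches from about 0.25 to 0.725 m from the base axis. Payload 4 kg.
Tool frame: the origin (TCP) lies at the very end of the fingers, on their centre line; the grasp point (between the pads) lies 19 mm behind it; y points along the fingers, z is the direction in which the jaws open and shut, and the axes are right-handed (so a half turn about y gives the same grasp; the last joint's range is limited). The gripper opens to 85 mm and grips with 20 to 120 N. Pads are 22 mm wide; open, the fingers measure 114 mm over their backs; the gripper's body (76 mm by 85 mm) begins 54 mm behind the grasp point. The pads swing forward as they close: fully open they stand 13 mm farther back than shut.
Start: joints at [-1.332, 0.241, 0.005, 1.335, 0, 1.571], TCP at [0.118, -0.486, 0.208] pointing down, gripper open.
Joint ranges: [-2.72, 2.72], [-1.05, 1.87], [-1.09, 1.28], [-1.99, 2.15], [-1.42, 1.44], [-3.14, 3.14]. Speed limits (rad/s): [2.79, 2.79, 3.14, 3.14, 3.14, 3.14].

INTERFACE

Orientations are given as a unit quaternion [x, y, z, w].
In Python, from workcell import bot gives the robot as it stands. The module is installed in compiled form; this text tells all that it offers.
- The arm moves only by the tool move_arm, never from a script. Its argument "increments" is a list of rows, each an object with "grip": the closure, from 0 (fully open) to 1 (shut); "linear": the shift along the tool's x, y, z scaled (see below), a list of three; "twist": the turn about the tool's y scaled (see below). A call has exactly 5 rows; each row shifts and turns the pose as measured when the row begins, along the tool's axes as they then stand; what a row does not reach is not made up. The controller multiplies each number of a shift by 0.2 m and each number of a turn by 2 rad. A row lasts 1/10 s, in which the tool goes at most 50 mm and 8.59 degrees, less where a joint would pass 70% of its speed; a pose out of reach is approached as far as the arm can. A call with a number of a shift or a turn outside -1 to 1 is refused whole. A call with a gripper value outside its range is refused whole. The fingers move at their own pace and stop on an object; the grip force is fixed at half the most. Time passes only in rows, so rows that do not move let the fingers close, or fill a call up. It gives the time, the measured TCP pose, the force and the opening at its end, in the units of the state.
- bot.get_obs(): the state, without advancing time (a new reading comes with each control period).
- bot.camera(name): name is "scene" or "top"; returns (picture, depth): 400x640x3 uint8, blue, green, red; 400x640 float32, m along the optical axis (not along the pixel's ray), 0 where there is no reading.
- bot.camera_params(name): a dict with "camera_matrix" (3x3 intrinsics, pixels), "rvec" (rotation vector, rad) and "tvec" (3), from world to camera coordinates, as OpenCV has them. Camera axes: x right, y down, z forward; pixel columns grow to the right and rows downward; lengths in m; the calibration is good to about 2 mm. A picture is of the moment at which its call begins. camera_params takes no time and is no camera call.
- bot.job_done(): hands the job in, once; it reports no verdict.
The state is a dict: "clock": time; "joint_pos": joint angles; "joint_vel": joint speeds; "tau": joint torques, N m; "eef_pos": TCP position; "tool_rot": TCP orientation; "ft_force": force on the tool from outside, world axes, zero at the start; "ft_torque": the same for the moment, N m; "grip_width": finger opening in m.
Only numpy, scipy, OpenCV 4.12 (cv2) and the standard library are available. Lean on these libraries where they do the work, as an engineer would, in place of code of your own. Each camera call takes 0.05 s, during which the arm holds its last target. There are 200 camera calls.

## Working session

There is one attempt and no reset: what is moved stays moved. The work goes in short steps, Python scripts to look and compute and a tool call to move; the robot and the scene stay as the last step left them, time stands still between calls to the robot, and variables do not carry over. Pictures are saved under pics/ and viewed, about 8 in all and at most 12, crops included, and the job is handed in when it is done.

Besides the shell and the picture viewer there is one more tool, called by a JSON object that holds its "api" and its "payload". move_arm: Moves the arm, as the interface text tells. Its arguments: {"type":"object","properties":{"increments":{"type":"array"}},"required":["increments"]}

```bash
mkdir -p pics
cat > h.py <<'E'
import numpy as np,cv2
from workcell import bot
from scipy.spatial.transform import Rotation as R
def cam(n):
    im,d=bot.camera(n);p=bot.camera_params(n)
    K=np.array(p['camera_matrix']);Rm=cv2.Rodrigues(np.array(p['rvec'],float))[0];t=np.array(p['tvec'],float).ravel()
    v,u=np.mgrid[:400,:640]
    c=np.stack([(u-K[0,2])/K[0,0]*d,(v-K[1,2])/K[1,1]*d,d],-1)
    W=(c-t)@Rm
    W[d==0]=np.nan
    return im,d,W,(K,p)
def proj(n,P):
    p=bot.camera_params(n)
    return cv2.projectPoints(np.array(P,float).reshape(-1,3),np.array(p['rvec'],float),np.array(p['tvec'],float),np.array(p['camera_matrix'],float),None)[0].reshape(-1,2)
E
python3 - <<'E'
from h import *
for n in('top','scene'):
    im,d,W,_=cam(n);cv2.imwrite(f'pics/{n}0.png',im);np.save(f'{n}0.npy',W)
    p=bot.camera_params(n);print(n,np.array(p['camera_matrix'])[0,0],(-cv2.Rodrigues(np.array(p['rvec'],float))[0].T@np.array(p['tvec'],float).ravel()).round(3))
o=bot.get_obs();print({k:np.round(v,3) for k,v in o.items()})
print(R.from_quat(o['tool_rot']).as_matrix().round(3))
E
```

```text
top 436.95165628425997 [0.549 0.051 0.981]
scene 369.5757620931378 [ 1.025 -0.47   0.608]
{'clock': np.float64(0.1), 'joint_pos': array([-1.332,  0.241,  0.004,  1.335,  0.   ,  1.571]), 'joint_vel': array([ 0.001, -0.001,  0.003, -0.   , -0.   , -0.002]), 'tau': array([ 1.0000e-03, -3.7314e+01,  2.5301e+01,  1.1000e-02,  0.0000e+00,
       -0.0000e+00]), 'eef_pos': array([ 0.118, -0.485,  0.207]), 'tool_rot': array([-0.084,  0.703, -0.701,  0.084]), 'ft_force': array([-0.655, -0.898,  0.048]), 'ft_torque': array([ 0.02 ,  0.059, -0.017]), 'grip_width': np.float64(0.086)}
[[-0.972 -0.     0.236]
 [-0.236  0.002 -0.972]
 [-0.    -1.    -0.002]]
```

View pics/top0.png

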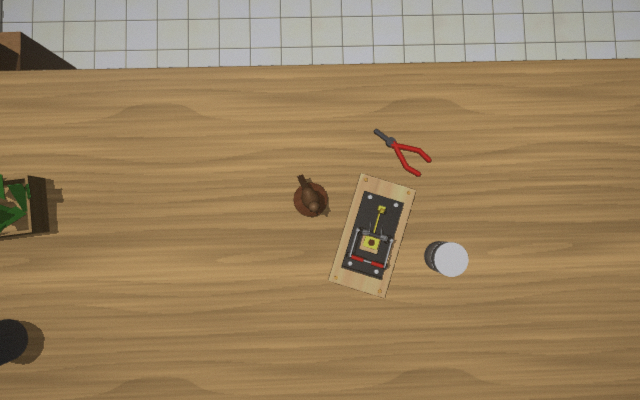

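View pics/scene0.png

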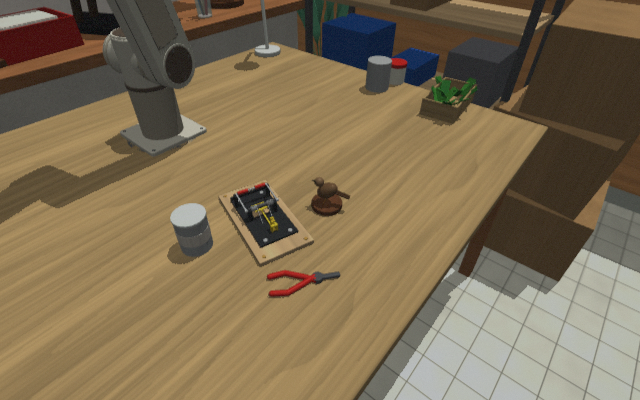

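The top view shows the trap centred at about (372,236). The red sleeves are at about (367,261) on the near (strike) end, and the catch is towards (381,210). The tin is at (450,259), the bird at (311,200) and the pliers at (403,152). Next I'll measure the poses.

Run:
```python
from h import *
W=np.load('top0.npy');im=cv2.imread('pics/top0.png')
print('bench z',np.nanmedian(W[300:330,100:300,2]))
roi=np.zeros((400,640),bool);roi[165:305,325:422]=1
m=roi&(W[...,2]>.006)&(W[...,2]<.08)
pts=W[m][:,:2].astype(np.float32)
r=cv2.minAreaRect(pts*1000);print(r,cv2.boxPoints(r))
hsv=cv2.cvtColor(im,cv2.COLOR_BGR2HSV)
red=roi&((hsv[...,0]<6)|(hsv[...,0]>174))&(hsv[...,1]>170)&(hsv[...,2]>90)
v,u=np.where(red);print('red',len(v),u.min(),u.max(),v.min(),v.max(),W[red].mean(0),np.nanmedian(W[red],0))
n,l,s,c=cv2.connectedComponentsWithStats(red.astype(np.uint8))
for i in range(1,n):
    if s[i,4]>5: print(s[i],c[i],np.nanmedian(W[l==i],0))
for nm,box in dict(tin=(235,285,420,475),bird=(170,225,288,332),pl=(125,180,370,435)).items():
    k=np.zeros_like(roi);a,b,e,f=box;k[a:b,e:f]=1;k&=W[...,2]>.006
    P=W[k];print(nm,P.min(0).round(3),P.max(0).round(3))
```

```text
bench z 0.0006100947110219374
((534.9021606445312, -71.27096557617188), (213.57830810546875, 291.5768737792969), 88.42403411865234) [[ 386.23193  -174.01021 ]
 [ 677.6985   -182.02925 ]
 [ 683.5724     31.468277]
 [ 392.10583    39.48732 ]]
red 172 351 420 165 267 [ 0.56554193 -0.10417037  0.03558683] [ 0.48263898 -0.08128609  0.05499955]
[403 165  18  11  83] [411.60240964 169.86746988] [ 0.66644018 -0.16193093  0.01150026]
[351 255  12   7  44] [356.65909091 258.        ] [ 0.47823931 -0.02828734  0.05797568]
[371 261  12   7  45] [376.86666667 264.13333333] [ 0.46432562 -0.07083607  0.05747765]
tin [ 0.439 -0.252  0.006] [ 0.508 -0.177  0.097]
bird [0.57  0.02  0.006] [0.66  0.102 0.084]
pl [ 0.648 -0.208  0.006] [ 0.762 -0.068  0.018]
```

Run:
```python
from h import *
for n,(a,b,c,d) in dict(top=(165,305,325,422),scene=(170,270,205,320)).items():
    W=np.load(n+'0.npy')
    m=np.zeros((400,640),bool);m[a:b,c:d]=1
    m&=(W[...,2]>.006)&(W[...,2]<.07)
    k,l,s,_=cv2.connectedComponentsWithStats(m.astype(np.uint8));i=1+s[1:,4].argmax()
    m=cv2.morphologyEx((l==i).astype(np.uint8),cv2.MORPH_OPEN,np.ones((7,7)))>0
    r=cv2.minAreaRect((W[m][:,:2]*1000).astype(np.float32));print(n,r)
    im=cv2.imread(f'pics/{n}0.png');hsv=cv2.cvtColor(im,cv2.COLOR_BGR2HSV)
    red=m&((hsv[...,0]<6)|(hsv[...,0]>174))&(hsv[...,1]>150)&(hsv[...,2]>80);k,l,s,c=cv2.connectedComponentsWithStats(red.astype(np.uint8))
    for i in range(1,k):
        if s[i,4]>5:print(s[i],np.nanmedian(W[l==i],0))
    s=2 if n=='top' else 4
    cv2.imwrite(f'pics/{n}c.png',cv2.resize(im[a:b,c:d],None,fx=5,fy=5) if n=='scene' else cv2.resize(im[a:b,c:d],None,fx=4,fy=4))
```

```text
top ((525.0177001953125, -68.9691390991211), (130.4231719970703, 249.92950439453125), 71.28573608398438)
[351 255  12   7  49] [ 0.47824677 -0.02926878  0.05796365]
[371 261  12   7  50] [ 0.46429576 -0.0707476   0.05740993]Traceback (most recent call last):
  File "<stdin>", line 14, in <module>
TypeError: only integer scalar arrays can be converted to a scalar index
```

{"api": "move_arm", "payload": {"increments": [{"grip": 0,"linear": [0,0,0],"twist": -0.072},{"grip": 0,"linear": [0,0,0],"twist": -0.072},{"grip": 0,"linear": [0,0,0],"twist": -0.072},{"grip": 0,"linear": [0,0,0],"twist": -0.072},{"grip": 0,"linear": [0,0,0],"twist": -0.072}]}}

```text
clock: 0.6
eef_pos: [0.1176, -0.4832, 0.204]
tool_rot: [-0.334, 0.626, -0.62, 0.336]
ft_force: [0.2, 0.4, -0.1]
grip_width: 0.0852
```

```bash
cat >> h.py <<'E'
O=np.array([.5255,-.0687,0]);YAW=np.radians(-18.5)
T=R.from_euler('z',YAW).as_matrix()
def where():
    o=bot.get_obs();M=R.from_quat(o['tool_rot']).as_matrix();p=np.array(o['eef_pos'])
    return o,M,p
def report(target=None):
    """target: TCP in trap frame (mm); prints the state in the trap frame and the scaled tool shift"""
    o,M,p=where()
    print('t',round(float(o['clock']),2),'TCP trap mm',(T.T@(p-O)*1e3).round(1),'F trap',(T.T@np.array(o['ft_force'])).round(1),'w mm',round(o['grip_width']*1e3,1),'jaw err deg',np.degrees(np.arctan2(M[1,2],M[0,2])-YAW).round(2),'tilt y',M[:,1].round(3))
    if target is not None:
        d=O+T@(np.array(target)/1e3)-p;print('scaled shift',(M.T@d/.2).round(4),'mm',(M.T@d*1e3).round(1))
E
python3 - <<'E'
from h import *
report([-57.4,-22,150])
W=np.load('scene0.npy')
im=cv2.imread('pics/scene0.png');cv2.imwrite('pics/sc1.png',cv2.resize(im[170:270,205:320],None,fx=6,fy=6,interpolation=cv2.INTER_CUBIC))
E
```

```text
t 0.6 TCP trap mm [-255.3 -522.5  204. ] F trap [ 0.1  0.4 -0.1] w mm 85.2 jaw err deg -14.98 tilt y [-0.002  0.008 -1.   ]
scaled shift [-2.6715  0.2833  0.3107] mm [-534.3   56.7   62.1]
```

View pics/sc1.png

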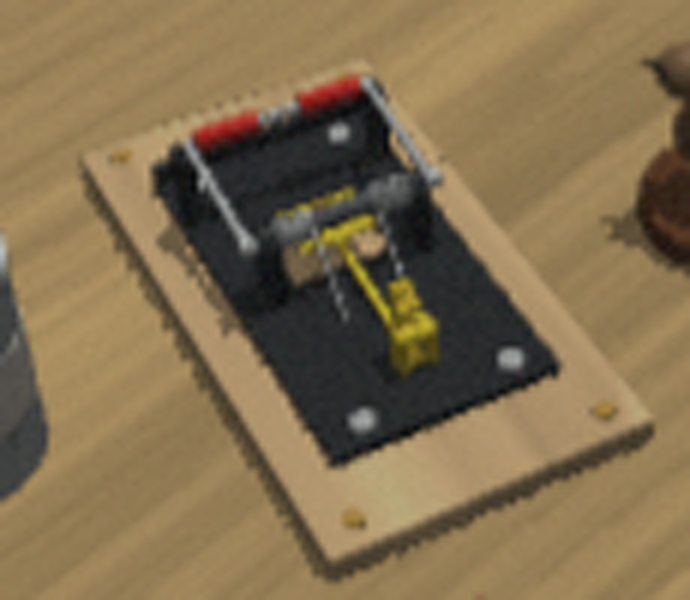

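{"api": "move_arm", "payload": {"increments": [{"grip": 0.3,"linear": [0,0,0],"twist": -0.066},{"grip": 0.6,"linear": [0,0,0],"twist": -0.066},{"grip": 0.6,"linear": [-0.2,0,0.08],"twist": 0},{"grip": 0.6,"linear": [-0.22,0,0.085],"twist": 0},{"grip": 0.6,"linear": [-0.22,0,0.085],"twist": 0}]}}

```text
clock: 1.1
eef_pos: [0.203, -0.3763, 0.2013]
tool_rot: [-0.414, 0.577, -0.568, 0.416]
ft_force: [1.3, -0.5, 0.2]
grip_width: 0.0342
```

{"api": "move_arm", "payload": {"increments": [{"grip": 0.7,"linear": [-0.22,0,0.085],"twist": 0},{"grip": 0.7,"linear": [-0.22,0,0.085],"twist": 0},{"grip": 0.7,"linear": [-0.22,0,0.085],"twist": 0},{"grip": 0.7,"linear": [-0.22,0,0.085],"twist": 0},{"grip": 0.7,"linear": [-0.22,0,0.085],"twist": 0}]}}

```text
clock: 1.6
eef_pos: [0.3554, -0.1854, 0.2017]
tool_rot: [-0.412, 0.578, -0.568, 0.415]
ft_force: [0.8, -1.2, -0.3]
grip_width: 0.0256
```

```bash
python3 -c "
from h import *
report([-57.4,-22,150])"
```

```text
t 1.6 TCP trap mm [-124.3 -164.6  201.7] F trap [ 1.1 -0.9 -0.3] w mm 25.6 jaw err deg 0.13 tilt y [-0.005  0.014 -1.   ]
scaled shift [-0.7094  0.2635  0.3383] mm [-141.9   52.7   67.7]
```

{"api": "move_arm", "payload": {"increments": [{"grip": 0.7,"linear": [-0.18,0.0,0.085],"twist": 0},{"grip": 0.7,"linear": [-0.18,0.0,0.085],"twist": 0},{"grip": 0.7,"linear": [-0.18,0.1,0.085],"twist": 0},{"grip": 0.7,"linear": [-0.16,0.1,0.085],"twist": 0},{"grip": 0.7,"linear": [0,0.05,0],"twist": 0}]}}

```text
clock: 2.1
eef_pos: [0.471, -0.063, 0.152]
tool_rot: [-0.414, 0.575, -0.568, 0.419]
ft_force: [-0.0, -0.0, -0.5]
grip_width: 0.0256
```

```bash
python3 -c "
from h import *
report([-57.4,-22,100])"
```

```text
t 2.1 TCP trap mm [-53.5 -11.9 152. ] F trap [ 0.  -0.  -0.5] w mm 25.6 jaw err deg 0.64 tilt y [-0.     0.013 -1.   ]
scaled shift [ 0.0536  0.2593 -0.0188] mm [10.7 51.9 -3.8]
```

{"api": "move_arm", "payload": {"increments": [{"grip": 0.7,"linear": [0.054,0.1,-0.019],"twist": 0.005},{"grip": 0.7,"linear": [0,0.1,0],"twist": 0},{"grip": 0.7,"linear": [0,0.06,0],"twist": 0},{"grip": 0.7,"linear": [0,0,0],"twist": 0},{"grip": 0.7,"linear": [0,0,0],"twist": 0}]}}

```text
clock: 2.6
eef_pos: [0.4595, -0.0713, 0.0946]
tool_rot: [-0.414, 0.579, -0.567, 0.414]
ft_force: [0.7, 0.5, -0.0]
grip_width: 0.0258
```

Run:
```python
from h import *
report([-57.4,-22,70]);report([-57.4,-22,38])
im,d,W,_=cam('top');
im2,d2,W2,_=cam('scene')
a=cv2.resize(im[185:305,325:425],(500,600),interpolation=cv2.INTER_CUBIC)
b=cv2.resize(im2[130:270,195:315],None,fx=600/140,fy=600/140,interpolation=cv2.INTER_CUBIC)
c=np.hstack([a,b])[:,:];c=cv2.resize(c,(800,int(600*800/c.shape[1])));cv2.imwrite('pics/ab.png',c)
```

```text
t 2.6 TCP trap mm [-61.8 -23.4  94.6] F trap [ 0.5  0.6 -0. ] w mm 25.8 jaw err deg 0.2 tilt y [-0.01   0.014 -1.   ]
scaled shift [-0.0056  0.1228  0.0236] mm [-1.1 24.6  4.7]
t 2.6 TCP trap mm [-61.8 -23.4  94.6] F trap [ 0.5  0.6 -0. ] w mm 25.8 jaw err deg 0.2 tilt y [-0.01   0.014 -1.   ]
scaled shift [-0.004   0.2827  0.0257] mm [-0.8 56.5  5.1]
```

View pics/ab.png

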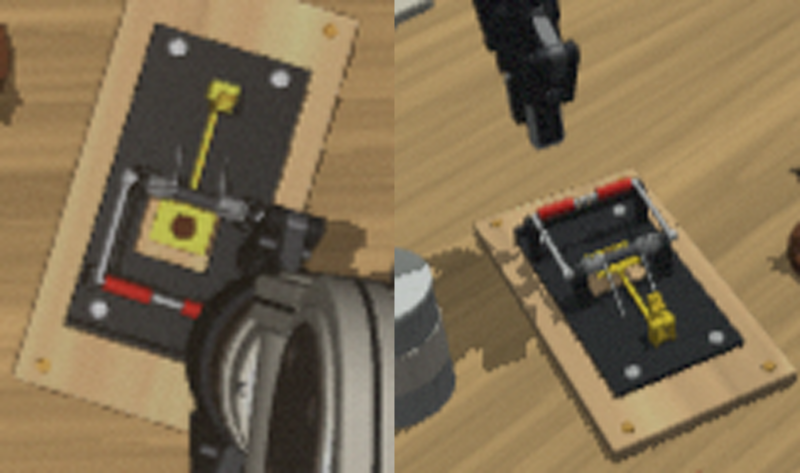

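The top crop (left) shows the arm over the right sleeve, and the catch is clear. The scene crop shows the fingers still above the trap. I'll descend now.

{"api": "move_arm", "payload": {"increments": [{"grip": 0.7,"linear": [-0.005,0.04,0.025],"twist": 0.002},{"grip": 0.7,"linear": [0,0.04,0.003],"twist": 0},{"grip": 0.7,"linear": [0,0.03,0.003],"twist": 0},{"grip": 0.7,"linear": [0,0,0],"twist": 0},{"grip": 0.7,"linear": [0,0,0],"twist": 0}]}}

```text
clock: 3.2
eef_pos: [0.4683, -0.0727, 0.073]
tool_rot: [-0.411, 0.579, -0.57, 0.414]
ft_force: [-0.6, 0.7, 0.1]
grip_width: 0.0255
```

```bash
python3 -c "
from h import *
report([-57.4,-22,38])"
```

```text
t 3.2 TCP trap mm [-53.  -21.9  73. ] F trap [-0.8  0.5  0.1] w mm 25.5 jaw err deg -0.07 tilt y [-0.004  0.013 -1.   ]
scaled shift [ 0.0023  0.175  -0.0207] mm [ 0.5 35.  -4.1]
```

{"api": "move_arm", "payload": {"increments": [{"grip": 0.7,"linear": [0.002,0,-0.02],"twist": 0},{"grip": 0.7,"linear": [0,0.04,0],"twist": 0},{"grip": 0.7,"linear": [0,0.04,0],"twist": 0},{"grip": 0.7,"linear": [0,0.04,0],"twist": 0},{"grip": 0.7,"linear": [0,0.0,0],"twist": 0}]}}

```text
clock: 3.7
eef_pos: [0.4638, -0.0712, 0.0472]
tool_rot: [-0.411, 0.579, -0.57, 0.414]
ft_force: [0.5, 0.8, 0.1]
grip_width: 0.0256
```

```bash
python3 -c "
from h import *
report([-57.4,-22,38])"
```

```text
t 3.7 TCP trap mm [-57.8 -22.   47.2] F trap [0.2 0.9 0.1] w mm 25.6 jaw err deg -0.06 tilt y [-0.004  0.013 -1.   ]
scaled shift [0.0006 0.0459 0.0021] mm [0.1 9.2 0.4]
```

{"api": "move_arm", "payload": {"increments": [{"grip": 0.7,"linear": [0,0.042,0.002],"twist": 0},{"grip": 0.7,"linear": [0,0,0],"twist": 0},{"grip": 0.7,"linear": [0,0,0],"twist": 0},{"grip": 1,"linear": [0,0,0],"twist": 0},{"grip": 1,"linear": [0,0,0],"twist": 0}]}}

```text
clock: 4.2
eef_pos: [0.4642, -0.0712, 0.0377]
tool_rot: [-0.412, 0.579, -0.569, 0.414]
ft_force: [-0.1, 0.4, -0.9]
grip_width: 0.0005
```

{"api": "move_arm", "payload": {"increments": [{"grip": 1,"linear": [0,0,0],"twist": 0},{"grip": 1,"linear": [0,0,0],"twist": 0},{"grip": 1,"linear": [0,0,0],"twist": 0},{"grip": 1,"linear": [0,0,0],"twist": 0},{"grip": 1,"linear": [0,0,0],"twist": 0}]}}

```text
clock: 4.7
eef_pos: [0.4649, -0.0714, 0.0385]
tool_rot: [-0.411, 0.578, -0.57, 0.415]
ft_force: [0.2, 0.0, -0.4]
grip_width: -0.0002
```

```bash
python3 -c "
from h import *
report([-57.4,-22,38])"
```

```text
t 4.7 TCP trap mm [-56.6 -21.8  38.5] F trap [ 0.2  0.1 -0.4] w mm -0.2 jaw err deg -0.06 tilt y [-0.003  0.013 -1.   ]
scaled shift [ 0.0013  0.0025 -0.0041] mm [ 0.3  0.5 -0.8]
```

Run:
```python
from h import *
im,d,W,_=cam('top');
im2,d2,W2,_=cam('scene')
a=cv2.resize(im[185:305,325:425],(500,600),interpolation=cv2.INTER_CUBIC)
b=cv2.resize(im2[130:270,195:315],None,fx=600/140,fy=600/140,interpolation=cv2.INTER_CUBIC)
c=np.hstack([a,b]);c=cv2.resize(c,(800,int(600*800/c.shape[1])));cv2.imwrite('pics/ab2.png',c)
print(proj('scene',O+T@np.array([-.0574,-.022,.054])),proj('scene',where()[2]))
```

```text
[[242.35884248 191.60120752]] [[243.38804438 196.80919863]]
```

View pics/ab2.png

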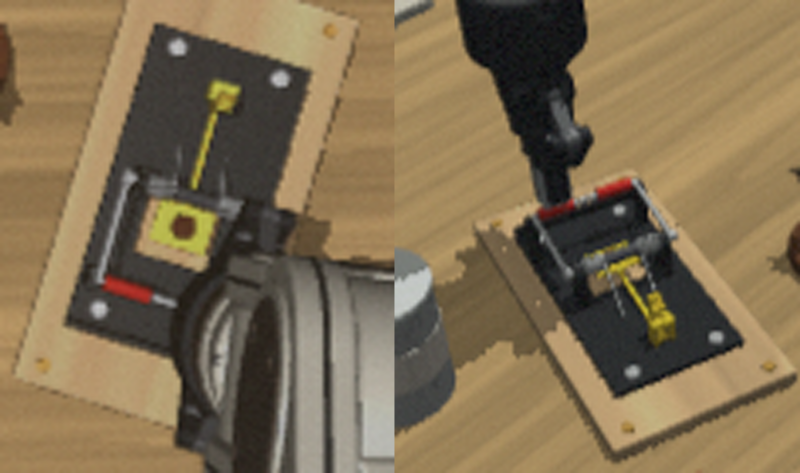

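Run:
```python
from h import *
im,d,W,_=cam('scene')
P=((W-O)@T)*1e3
for u in (238,241,244,247):
    print('u',u)
    for v in range(168,206,2): print(v,P[v,u].round(0),im[v,u])
x0,y0=212,150
cv2.imwrite('pics/z.png',cv2.resize(im[y0:y0+70,x0:x0+70],None,fx=8,fy=8,interpolation=cv2.INTER_CUBIC))
```

```text
u 238
168 [-36. -30. 138.] [15 14 17]
170 [-42. -29. 129.] [24 17 18]
172 [-42. -29. 124.] [26 25 20]
174 [-48. -28. 114.] [24 22 12]
176 [-28. -35. 124.] [20 21 22]
178 [-30. -35. 117.] [28 26 26]
180 [-28. -36. 114.] [34 33 32]
182 [-52. -30.  90.] [63 62 58]
184 [-51. -31.  85.] [66 67 63]
186 [-51. -32.  79.] [64 65 63]
188 [-52. -32.  73.] [63 65 63]
190 [-52. -33.  68.] [ 88 109 121]
192 [-58. -32.  57.] [ 25  31 110]
194 [-54. -34.  54.] [19 28 78]
196 [-47. -37.  55.] [60 61 59]
198 [-40. -40.  55.] [97 98 97]
200 [-73. -31.  21.] [145 149 145]
202 [-69. -33.  18.] [49 47 48]
204 [-52. -39.  27.] [26 26 26]
u 241
168 [-41. -22. 132.] [29 28 25]
170 [ -2. -34. 156.] [61 57 56]
172 [ -0. -36. 153.] [34 31 29]
174 [  1. -37. 149.] [24 25 21]
176 [ -6. -35. 139.] [20 26 20]
178 [-10. -35. 130.] [27 27 24]
180 [-19. -33. 118.] [24 25 28]
182 [-44. -26.  93.] [27 27 29]
184 [-44. -26.  88.] [27 19 21]
186 [-42. -28.  84.] [25 22 22]
188 [-44. -28.  77.] [24 23 19]
190 [-47. -28.  69.] [41 39 38]
192 [-54. -26.  57.] [30 34 92]
194 [-85. -18.  25.] [26 25 46]
196 [-84. -19.  20.] [2
[... 697 characters left out ...]
-21.  20.] [45 42 42]
204 [-56. -23.  17.] [30 32 31]
u 247
168 [ -0. -22. 158.] [125 123 122]
170 [  3. -23. 155.] [100  99  98]
172 [  7. -25. 153.] [57 55 55]
174 [  3. -25. 145.] [31 28 29]
176 [ -9. -21. 131.] [24 21 22]
178 [-23. -17. 115.] [24 28 25]
180 [-162.   27.   -1.] [ 82 120 142]
182 [-154.   24.   -1.] [ 90 134 157]
184 [-143.   20.    1.] [ 87 123 143]
186 [-49. -12.  72.] [ 83 103 116]
188 [-51. -12.  65.] [ 72  86 116]
190 [-53. -12.  58.] [ 41  44 149]
192 [-85.  -2.  25.] [22 23 47]
194 [-83.  -4.  20.] [16 14 13]
196 [-79.  -6.  18.] [47 46 44]
198 [-71.  -9.  18.] [44 43 42]
200 [-64. -12.  18.] [46 48 44]
202 [-57. -15.  19.] [36 35 31]
204 [-50. -18.  19.] [44 45 42]
```

View pics/z.png

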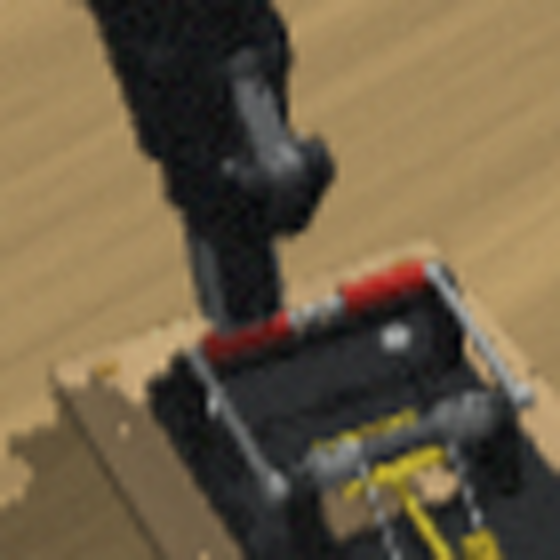

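Run:
```python
from h import *
for z in (95,100,105,110,115,120): print(z,proj('scene',O+T@np.array([-.055,-.0234,z/1e3])).round(1))
for z in (38,50,60,65,70): print(z,proj('scene',O+T@np.array([-.050,-.0218,z/1e3])).round(1))
```

```text
95 [[239.9 178.4]]
100 [[239.7 176.7]]
105 [[239.4 174.9]]
110 [[239.1 173.1]]
115 [[238.8 171.3]]
120 [[238.5 169.5]]
38 [[244.5 198.5]]
50 [[243.9 194.6]]
60 [[243.4 191.3]]
65 [[243.1 189.7]]
70 [[242.8 188. ]]
```

{"api": "move_arm", "payload": {"increments": [{"grip": 1,"linear": [0,-0.15,0],"twist": 0},{"grip": 1,"linear": [0,-0.15,0],"twist": 0},{"grip": 1,"linear": [0,0,0],"twist": 0},{"grip": 1,"linear": [0,0,0],"twist": 0},{"grip": 1,"linear": [0,0,0],"twist": 0}]}}

```text
clock: 5.35
eef_pos: [0.4636, -0.0719, 0.0987]
tool_rot: [-0.412, 0.579, -0.569, 0.414]
ft_force: [1.0, -1.0, -0.5]
grip_width: 0.0003
```

Run:
```python
from h import *
report()
im,d,W,_=cam('scene');P=((W-O)@T)*1e3
t=proj('scene',where()[2])[0];print('tcp px',t)
u=int(t[0])
for du in (-6,-3,0,3):
    print(u+du,[ (v,*P[v,u+du].round(0).astype(int)) for v in range(int(t[1])-14,int(t[1])+6)])
x0,y0=200,120
cv2.imwrite('pics/z2.png',cv2.resize(im[y0:y0+80,x0:x0+80],None,fx=7,fy=7,interpolation=cv2.INTER_CUBIC))
```

```text
t 5.35 TCP trap mm [-57.6 -22.7  98.7] F trap [ 1.2 -0.6 -0.5] w mm 0.3 jaw err deg -0.06 tilt y [-0.006  0.013 -1.   ]
tcp px [239.51044232 176.46820841]
233 [(162, np.int64(-49), np.int64(-34), np.int64(148)), (163, np.int64(-51), np.int64(-34), np.int64(144)), (164, np.int64(-54), np.int64(-34), np.int64(139)), (165, np.int64(-54), np.int64(-34), np.int64(137)), (166, np.int64(-56), np.int64(-34), np.int64(132)), (167, np.int64(-59), np.int64(-34), np.int64(128)), (168, np.int64(-230), np.int64(15), np.int64(0)), (169, np.int64(-224), np.int64(13), np.int64(2)), (170, np.int64(-221), np.int64(11), np.int64(0)), (171, np.int64(-215), np.int64(9), np.int64(2)), (172, np.int64(-213), np.int64(8), np.int64(0)), (173, np.int64(-211), np.int64(7), np.int64(-1)), (174, np.int64(-201), np.int64(4), np.int64(2)), (175, np.int64(-201), np.int64(3), np.int64(0)), (176, np.int64(-195), np.int64(1), np.int64(1)), (177, np.int64(-191), np.int64(0), np.int64(1)), (178, np.int64(-188), np.int64(-2), np.int64(0)), (179, np.int64(-183), np.int64(-4), np.int64(0)), (180, np.int64(-180), np.int64(-5)
[... 2424 characters left out ...]
8, np.int64(-52), np.int64(-16), np.int64(123)), (169, np.int64(-214), np.int64(35), np.int64(0)), (170, np.int64(-207), np.int64(32), np.int64(1)), (171, np.int64(-204), np.int64(31), np.int64(1)), (172, np.int64(-202), np.int64(29), np.int64(-1)), (173, np.int64(-196), np.int64(27), np.int64(0)), (174, np.int64(-192), np.int64(26), np.int64(0)), (175, np.int64(-188), np.int64(24), np.int64(0)), (176, np.int64(-183), np.int64(22), np.int64(0)), (177, np.int64(-178), np.int64(20), np.int64(1)), (178, np.int64(-175), np.int64(19), np.int64(0)), (179, np.int64(-172), np.int64(17), np.int64(-1)), (180, np.int64(-165), np.int64(15), np.int64(2)), (181, np.int64(-163), np.int64(14), np.int64(1))]
```

View pics/z2.png

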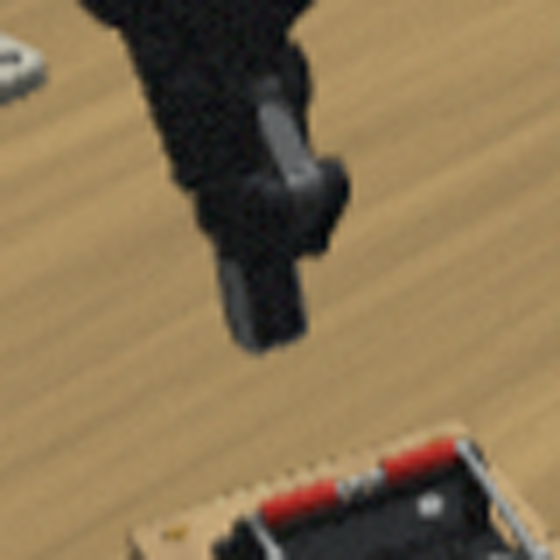

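The reported TCP lies about 21 to 22 mm below the real finger ends. In the scene crop the tips are at z ≈ 120 mm, but the report says 98.7 mm. So the fingers closed just above the sleeve and missed it. I'll apply that offset, reopen and go lower.

{"api": "move_arm", "payload": {"increments": [{"grip": 0.72,"linear": [-0.003,0,0],"twist": 0},{"grip": 0.72,"linear": [0,0,0],"twist": 0},{"grip": 0.72,"linear": [0,0.12,0.001],"twist": 0},{"grip": 0.72,"linear": [0,0.12,0.001],"twist": 0},{"grip": 0.72,"linear": [0,0,0],"twist": 0}]}}

```text
clock: 5.9
eef_pos: [0.4618, -0.0703, 0.0467]
tool_rot: [-0.413, 0.58, -0.568, 0.412]
ft_force: [0.0, 0.0, -0.4]
grip_width: 0.0239
```

```bash
python3 -c "
from h import *
report([-57.4,-22,17])"
```

```text
t 5.9 TCP trap mm [-59.9 -21.8  46.7] F trap [ 0.   0.  -0.4] w mm 23.9 jaw err deg -0.05 tilt y [-0.011  0.014 -1.   ]
scaled shift [0.0025 0.1484 0.0148] mm [ 0.5 29.7  3. ]
```

{"api": "move_arm", "payload": {"increments": [{"grip": 0.72,"linear": [0.001,0,0.013],"twist": 0},{"grip": 0.72,"linear": [0,0.05,0],"twist": 0},{"grip": 0.72,"linear": [0,0.05,0],"twist": 0},{"grip": 0.72,"linear": [0,0.05,0],"twist": 0},{"grip": 0.72,"linear": [0,0,0],"twist": 0}]}}

```text
clock: 6.4
eef_pos: [0.4655, -0.0713, 0.0163]
tool_rot: [-0.413, 0.58, -0.568, 0.413]
ft_force: [-0.2, 0.4, 0.0]
grip_width: 0.0237
```

```bash
python3 -c "
from h import *
report([-57.4,-22,17])"
```

```text
t 6.4 TCP trap mm [-56.1 -21.5  16.3] F trap [-0.3  0.3  0. ] w mm 23.7 jaw err deg -0.05 tilt y [-0.009  0.013 -1.   ]
scaled shift [ 0.0025 -0.0037 -0.0068] mm [ 0.5 -0.7 -1.4]
```

{"api": "move_arm", "payload": {"increments": [{"grip": 1,"linear": [0,0,-0.005],"twist": 0},{"grip": 1,"linear": [0,0,0],"twist": 0},{"grip": 1,"linear": [0,0,0],"twist": 0},{"grip": 1,"linear": [0,0,0],"twist": 0},{"grip": 1,"linear": [0,0,0],"twist": 0}]}}

```text
clock: 6.9
eef_pos: [0.4636, -0.0706, 0.0162]
tool_rot: [-0.413, 0.58, -0.568, 0.413]
ft_force: [-0.1, 0.4, -2.1]
grip_width: 0.0066
```

```bash
python3 -c "
from h import *
report([-57.4,-22,17])"
```

```text
t 6.9 TCP trap mm [-58.1 -21.5  16.2] F trap [-0.2  0.3 -2.1] w mm 6.6 jaw err deg -0.05 tilt y [-0.01   0.014 -1.   ]
scaled shift [ 0.0026 -0.0042  0.0035] mm [ 0.5 -0.8  0.7]
```

{"api": "move_arm", "payload": {"increments": [{"grip": 1,"linear": [0,0,0],"twist": 0},{"grip": 1,"linear": [0,0,0],"twist": 0},{"grip": 1,"linear": [0,0,0],"twist": 0},{"grip": 1,"linear": [0,0,0],"twist": 0},{"grip": 1,"linear": [0,-0.01,0],"twist": 0}]}}

```text
clock: 7.4
eef_pos: [0.4637, -0.0707, 0.0178]
tool_rot: [-0.413, 0.58, -0.568, 0.413]
ft_force: [2.1, -0.2, -7.2]
grip_width: 0.0066
```

Run:
```python
from h import *
report([-57.4,-22,17])
im,d,W,_=cam('scene')
x0,y0=212,150
cv2.imwrite('pics/z3.png',cv2.resize(im[y0:y0+70,x0:x0+70],None,fx=8,fy=8,interpolation=cv2.INTER_CUBIC))
```

```text
t 7.4 TCP trap mm [-58.  -21.5  17.8] F trap [ 2.   0.5 -7.2] w mm 6.6 jaw err deg -0.05 tilt y [-0.01   0.014 -1.   ]
scaled shift [0.0027 0.004  0.0028] mm [0.5 0.8 0.6]
```

View pics/z3.png

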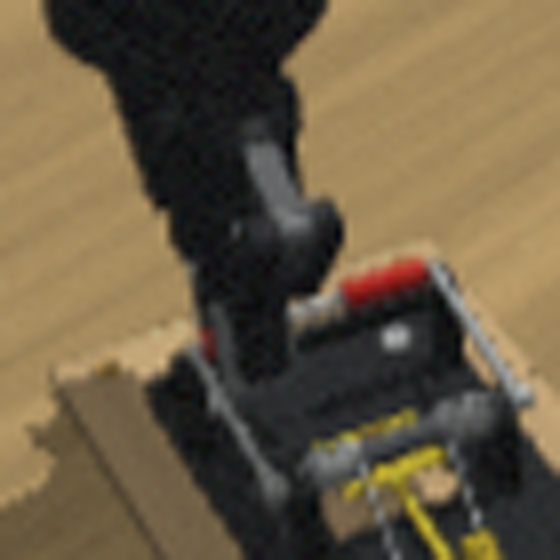

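The fingers now enclose the right sleeve with the tips below it, and a light lift reads 7 N against the spring, so the grip is good. I'll start the arc with about 0.1 rad per row.

{"api": "move_arm", "payload": {"increments": [{"grip": 1,"linear": [0,-0.0285,0.0055],"twist": 0},{"grip": 1,"linear": [0,-0.0278,0.0083],"twist": 0},{"grip": 1,"linear": [0,-0.0268,0.011],"twist": 0},{"grip": 1,"linear": [0,-0.0256,0.0137],"twist": 0},{"grip": 1,"linear": [0,-0.0241,0.016],"twist": 0}]}}

```text
clock: 7.95
eef_pos: [0.4752, -0.0744, 0.0448]
tool_rot: [-0.413, 0.58, -0.567, 0.413]
ft_force: [4.3, 1.2, -12.1]
grip_width: 0.0067
```

```bash
cat >> h.py <<'E'
OFF=np.array([-.5,.5,-38.])
def arc(n=5,step=.1):
    report()
    o,M,p=where();b=T.T@(p-O)*1e3-OFF
    phi=np.arctan2(b[2]-46,-b[0]);phi=phi if phi>-1 else phi+2*np.pi
    print('phi',phi.round(3),'q',(phi-.14).round(3),'r',np.hypot(b[0],b[2]-46).round(1))
    for i in range(n):
        f=phi+(i+.5)*step;print('  y,z',np.round([-58*np.cos(f)*step/200,58*np.sin(f)*step/200],4))
E
python3 -c "
from h import *
arc(8)"
```

```text
t 7.95 TCP trap mm [-45.9 -21.4  44.8] F trap [  3.7   2.5 -12.1] w mm 6.7 jaw err deg -0.03 tilt y [-0.011  0.015 -1.   ]
phi 0.681 q 0.541 r 58.5
  y,z [-0.0216  0.0194]
  y,z [-0.0195  0.0214]
  y,z [-0.0173  0.0233]
  y,z [-0.0149  0.0249]
  y,z [-0.0123  0.0262]
  y,z [-0.0097  0.0273]
  y,z [-0.0069  0.0282]
  y,z [-0.004   0.0287]
```

{"api": "move_arm", "payload": {"increments": [{"grip": 1,"linear": [0,-0.021,0.02],"twist": 0},{"grip": 1,"linear": [0,-0.019,0.022],"twist": 0},{"grip": 1,"linear": [0,-0.017,0.0235],"twist": 0},{"grip": 1,"linear": [0,-0.0145,0.025],"twist": 0},{"grip": 1,"linear": [0,-0.012,0.0265],"twist": 0}]}}

```text
clock: 8.45
eef_pos: [0.4916, -0.0802, 0.0594]
tool_rot: [-0.417, 0.585, -0.562, 0.41]
ft_force: [-4.6, 2.5, -7.1]
grip_width: 0.0067
```

```bash
python3 -c "
from h import *
arc(10)"
```

```text
t 8.45 TCP trap mm [-28.5 -21.6  59.4] F trap [-5.2  0.9 -7.1] w mm 6.7 jaw err deg 0.02 tilt y [-0.027  0.02  -0.999]
phi 1.072 q 0.932 r 58.5
  y,z [-0.0126  0.0261]
  y,z [-0.0099  0.0273]
  y,z [-0.0071  0.0281]
  y,z [-0.0043  0.0287]
  y,z [-0.0014  0.029 ]
  y,z [0.0015 0.029 ]
  y,z [0.0044 0.0287]
  y,z [0.0072 0.0281]
  y,z [0.01   0.0272]
  y,z [0.0126 0.0261]
```

{"api": "move_arm", "payload": {"increments": [{"grip": 1,"linear": [0,-0.023,0.053],"twist": 0},{"grip": 1,"linear": [0,-0.014,0.056],"twist": 0},{"grip": 1,"linear": [0,-0.004,0.058],"twist": 0},{"grip": 1,"linear": [0,0.006,0.058],"twist": 0},{"grip": 1,"linear": [0,0.016,0.056],"twist": 0}]}}

```text
clock: 8.95
eef_pos: [0.5336, -0.0943, 0.0632]
tool_rot: [-0.422, 0.592, -0.554, 0.404]
ft_force: [-8.4, 4.3, 2.5]
grip_width: 0.0067
```

```bash
python3 -c "
from h import *
arc(5,.2)"
```

```text
t 8.95 TCP trap mm [ 15.9 -21.7  63.2] F trap [-9.4  1.4  2.5] w mm 6.7 jaw err deg 0.11 tilt y [-0.052  0.029 -0.998]
phi 1.859 q 1.719 r 57.6
  y,z [0.0219 0.0537]
  y,z [0.0322 0.0483]
  y,z [0.0411 0.0409]
  y,z [0.0484 0.0319]
  y,z [0.0538 0.0217]
```

{"api": "move_arm", "payload": {"increments": [{"grip": 1,"linear": [0,0.021,0.054],"twist": 0},{"grip": 1,"linear": [0,0.03,0.05],"twist": 0},{"grip": 1,"linear": [0,0.038,0.043],"twist": 0},{"grip": 1,"linear": [0,0.045,0.036],"twist": 0},{"grip": 1,"linear": [0,0.0,0.0],"twist": 0}]}}

```text
clock: 9.45
eef_pos: [0.5605, -0.1033, 0.0424]
tool_rot: [-0.425, 0.596, -0.55, 0.401]
ft_force: [-8.9, 4.8, 6.0]
grip_width: 0.0067
```

```bash
cat >> h.py <<'E'
def arc(n=5,step=.1):
    report()
    o,M,p=where();b=T.T@(p-O-.038*M[:,1])*1e3+[.5,-.5,0]
    phi=np.arctan2(b[2]-46,-b[0]);phi=phi if phi>-1 else phi+2*np.pi
    print('bar',b.round(1),'phi',phi.round(3),'q',(phi-.14).round(3),'r',np.hypot(b[0],b[2]-46).round(1))
    for i in range(n):
        f=phi+(i+.5)*step;print('  xyz',(M.T@T@np.array([58*np.sin(f),0,58*np.cos(f)])*step/200).round(4))
E
python3 -c "
from h import *
arc(5,.1)"
```

```text
t 9.45 TCP trap mm [ 44.1 -21.7  42.4] F trap [-10.    1.7   6. ] w mm 6.7 jaw err deg 0.12 tilt y [-0.066  0.033 -0.997]
bar [ 47.4 -22.6  80.2] phi 2.516 q 2.376 r 58.5
  xyz [0.0003 0.0231 0.0175]
  xyz [0.0003 0.0247 0.0151]
  xyz [0.0003 0.0261 0.0126]
  xyz [0.0003 0.0273 0.0099]
  xyz [0.0003 0.0281 0.0071]
```

{"api": "move_arm", "payload": {"increments": [{"grip": 1,"linear": [0,0.023,0.0175],"twist": 0},{"grip": 1,"linear": [0,0.025,0.015],"twist": 0},{"grip": 1,"linear": [0,0.026,0.0125],"twist": 0},{"grip": 1,"linear": [0,0,0.0],"twist": 0},{"grip": 1,"linear": [0,0.0,0.0],"twist": 0}]}}

```text
clock: 9.95
eef_pos: [0.5622, -0.1039, 0.039]
tool_rot: [-0.427, 0.599, -0.547, 0.399]
ft_force: [-9.5, 4.0, 7.3]
grip_width: 0.0069
```

```bash
python3 -c "
from h import *
arc(5,.05)"
```

```text
t 9.95 TCP trap mm [ 46.  -21.7  39. ] F trap [-10.3   0.7   7.3] w mm 6.9 jaw err deg 0.14 tilt y [-0.075  0.037 -0.996]
bar [ 49.7 -22.6  76.9] phi 2.585 q 2.445 r 58.5
  xyz [0.0002 0.0118 0.0084]
  xyz [0.0002 0.0122 0.0078]
  xyz [0.0002 0.0126 0.0071]
  xyz [0.0002 0.013  0.0065]
  xyz [0.0002 0.0133 0.0058]
```

{"api": "move_arm", "payload": {"increments": [{"grip": 1,"linear": [0,0.028,0.02],"twist": 0},{"grip": 1,"linear": [0,0.029,0.0185],"twist": 0},{"grip": 1,"linear": [0,0.03,0.0165],"twist": 0},{"grip": 1,"linear": [0,0.03,0.015],"twist": 0},{"grip": 1,"linear": [0,0.014,0.005],"twist": 0}]}}

```text
clock: 10.45
eef_pos: [0.5679, -0.1057, 0.0252]
tool_rot: [-0.429, 0.602, -0.544, 0.397]
ft_force: [-8.3, 3.5, 9.6]
grip_width: 0.0063
```

```bash
python3 -c "
from h import *
arc(5,.05)"
```

```text
t 10.45 TCP trap mm [ 52.  -21.6  25.2] F trap [-9.   0.6  9.6] w mm 6.3 jaw err deg 0.16 tilt y [-0.085  0.04  -0.996]
bar [ 56.  -22.6  63. ] phi 2.847 q 2.707 r 58.5
  xyz [0.0002 0.0136 0.0051]
  xyz [0.0002 0.0138 0.0045]
  xyz [0.0002 0.014  0.0038]
  xyz [0.0002 0.0142 0.0031]
  xyz [0.0002 0.0143 0.0023]
```

{"api": "move_arm", "payload": {"increments": [{"grip": 1,"linear": [0,0.022,0.004],"twist": 0},{"grip": 1,"linear": [0,0.022,0.004],"twist": 0},{"grip": 1,"linear": [0,0.022,0.003],"twist": 0},{"grip": 1,"linear": [0,0.022,0.003],"twist": 0},{"grip": 1,"linear": [0,0.02,0.003],"twist": 0}]}}

```text
clock: 10.95
eef_pos: [0.5693, -0.1062, 0.0203]
tool_rot: [-0.428, 0.601, -0.545, 0.398]
ft_force: [-8.8, 3.1, 10.6]
grip_width: 0.0061
```

```bash
python3 -c "
from h import *
arc(2,.05)"
```

```text
t 10.95 TCP trap mm [ 53.4 -21.6  20.3] F trap [-9.4  0.1 10.6] w mm 6.1 jaw err deg 0.14 tilt y [-0.081  0.04  -0.996]
bar [ 57.3 -22.6  58.1] phi 2.934 q 2.794 r 58.6
  xyz [0.0002 0.014  0.0039]
  xyz [0.0002 0.0141 0.0032]
```

{"api": "move_arm", "payload": {"increments": [{"grip": 1,"linear": [0,0.023,0.002],"twist": 0},{"grip": 1,"linear": [0,0.023,0.002],"twist": 0},{"grip": 1,"linear": [0,0.023,0.001],"twist": 0},{"grip": 1,"linear": [0,0.022,0.001],"twist": 0},{"grip": 1,"linear": [0,0.021,0.001],"twist": 0}]}}

```text
clock: 11.45
eef_pos: [0.5702, -0.1064, 0.016]
tool_rot: [-0.427, 0.599, -0.547, 0.4]
ft_force: [-8.0, 1.3, 11.0]
grip_width: 0.0065
```

```bash
python3 -c "
from h import *
arc(2,.05)"
```

```text
t 11.45 TCP trap mm [ 54.4 -21.6  16. ] F trap [-8.  -1.3 11. ] w mm 6.5 jaw err deg 0.12 tilt y [-0.074  0.038 -0.997]
bar [ 58.  -22.6  53.8] phi 3.007 q 2.867 r 58.5
  xyz [0.0002 0.0142 0.0028]
  xyz [0.0002 0.0144 0.002 ]
```

{"api": "move_arm", "payload": {"increments": [{"grip": 1,"linear": [0,0.022,0.001],"twist": 0},{"grip": 1,"linear": [0,0.022,0.001],"twist": 0},{"grip": 1,"linear": [0,0.022,0.0],"twist": 0},{"grip": 1,"linear": [0,0.022,0.0],"twist": 0},{"grip": 1,"linear": [0,0.022,0.0],"twist": 0}]}}

```text
clock: 11.95
eef_pos: [0.5709, -0.1066, 0.0128]
tool_rot: [-0.425, 0.597, -0.549, 0.402]
ft_force: [-7.4, 3.3, 10.7]
grip_width: 0.0067
```

```bash
python3 -c "
from h import *
arc(1,.05)"
```

```text
t 11.95 TCP trap mm [ 55.1 -21.6  12.8] F trap [-8.   0.8 10.7] w mm 6.7 jaw err deg 0.11 tilt y [-0.066  0.036 -0.997]
bar [ 58.4 -22.6  50.6] phi 3.062 q 2.922 r 58.6
  xyz [0.0002 0.0144 0.0019]
```

{"api": "move_arm", "payload": {"increments": [{"grip": 1,"linear": [0,0.022,0.0],"twist": 0},{"grip": 1,"linear": [0,0.022,0.0],"twist": 0},{"grip": 1,"linear": [0,0.022,0.0],"twist": 0},{"grip": 1,"linear": [0,0.022,0.0],"twist": 0},{"grip": 1,"linear": [0,0.022,0.0],"twist": 0}]}}

```text
clock: 12.45
eef_pos: [0.5714, -0.1067, 0.0099]
tool_rot: [-0.423, 0.595, -0.552, 0.404]
ft_force: [-8.9, 2.1, 13.1]
grip_width: 0.0061
```

```bash
python3 -c "
from h import *
arc(1,.05)"
```

```text
t 12.45 TCP trap mm [ 55.6 -21.5   9.9] F trap [-9.1 -0.8 13.1] w mm 6.1 jaw err deg 0.09 tilt y [-0.058  0.034 -0.998]
bar [ 58.6 -22.5  47.8] phi 3.11 q 2.97 r 58.6
  xyz [0.0002 0.0145 0.001 ]
```

{"api": "move_arm", "payload": {"increments": [{"grip": 1,"linear": [0,0.022,-0.003],"twist": 0},{"grip": 1,"linear": [0,0.022,-0.003],"twist": 0},{"grip": 1,"linear": [0,0.022,-0.004],"twist": 0},{"grip": 1,"linear": [0,0.022,-0.004],"twist": 0},{"grip": 1,"linear": [0,0.022,-0.004],"twist": 0}]}}

```text
clock: 12.95
eef_pos: [0.5719, -0.1069, 0.0092]
tool_rot: [-0.419, 0.591, -0.556, 0.407]
ft_force: [-7.6, 2.6, 13.0]
grip_width: 0.0066
```

```bash
python3 -c "
from h import *
arc(1,.05)"
```

```text
t 12.95 TCP trap mm [ 56.2 -21.5   9.2] F trap [-8.1  0.  13. ] w mm 6.6 jaw err deg 0.06 tilt y [-0.043  0.03  -0.999]
bar [ 58.6 -22.6  47.2] phi 3.121 q 2.981 r 58.6
  xyz [0.0002 0.0145 0.0007]
```

{"api": "move_arm", "payload": {"increments": [{"grip": 1,"linear": [0,0.024,-0.004],"twist": 0},{"grip": 1,"linear": [0,0.025,-0.004],"twist": 0},{"grip": 1,"linear": [0,0.026,-0.004],"twist": 0},{"grip": 1,"linear": [0,0.026,-0.004],"twist": 0},{"grip": 1,"linear": [0,0.026,-0.004],"twist": 0}]}}

```text
clock: 13.45
eef_pos: [0.5725, -0.107, 0.0057]
tool_rot: [-0.416, 0.587, -0.561, 0.411]
ft_force: [-7.8, 3.7, 14.0]
grip_width: 0.0061
```

```bash
python3 -c "
from h import *
arc(1,.05)"
```

```text
t 13.45 TCP trap mm [ 56.8 -21.4   5.7] F trap [-8.6  1.  14. ] w mm 6.1 jaw err deg 0.04 tilt y [-0.027  0.026 -0.999]
bar [ 58.5 -22.5  43.7] phi 3.181 q 3.041 r 58.6
  xyz [ 0.0002  0.0145 -0.0004]
```

{"api": "move_arm", "payload": {"increments": [{"grip": 1,"linear": [0,0.025,-0.004],"twist": 0},{"grip": 1,"linear": [0,0.025,-0.004],"twist": 0},{"grip": 1,"linear": [0,0.025,-0.004],"twist": 0},{"grip": 1,"linear": [0,0.025,-0.004],"twist": 0},{"grip": 1,"linear": [0,0.025,-0.004],"twist": 0}]}}

```text
clock: 13.95
eef_pos: [0.5728, -0.1071, 0.0014]
tool_rot: [-0.413, 0.583, -0.565, 0.414]
ft_force: [-9.6, 2.2, 13.2]
grip_width: 0.0071
```

```bash
python3 -c "
from h import *
arc(1,.05)"
```

```text
t 13.95 TCP trap mm [ 57.  -21.4   1.4] F trap [-9.8 -0.9 13.2] w mm 7.1 jaw err deg 0.02 tilt y [-0.013  0.021 -1.   ]
bar [ 58.2 -22.5  39.4] phi 3.254 q 3.114 r 58.6
  xyz [ 0.0002  0.0144 -0.0017]
```

```bash
cat > look.py <<'E'
from h import *
import sys
arc(0)
for n in('scene','top'):
    im,d,W,_=cam(n);P=((W-O)@T)*1e3
    hsv=cv2.cvtColor(im,cv2.COLOR_BGR2HSV)
    ok=(abs(P[...,0]-58)<15)&(abs(P[...,1])<45)&(P[...,2]>22)
    for c,m in dict(red=((hsv[...,0]<8)|(hsv[...,0]>172))&(hsv[...,1]>140)&(hsv[...,2]>50),yel=(abs(hsv[...,0]-28)<8)&(hsv[...,1]>140)).items():
        Q=P[ok&m]
        if c=='red':Q=Q[Q[:,1]>5]
        if len(Q):print(n,c,len(Q),'med',np.median(Q,0).round(1),'p5',np.percentile(Q,5,0).round(1),'p95',np.percentile(Q,95,0).round(1))
    if n=='scene':
        a,b=np.array(proj('scene',O+T@np.array([.055,0,.045]))[0],int);cv2.imwrite(sys.argv[1],cv2.resize(im[b-30:b+30,a-35:a+35],None,fx=10,fy=10,interpolation=cv2.INTER_CUBIC))
E
python3 look.py pics/s1.png
```

```text
t 13.95 TCP trap mm [ 57.  -21.4   1.4] F trap [-9.8 -0.9 13.2] w mm 7.1 jaw err deg 0.02 tilt y [-0.013  0.021 -1.   ]
bar [ 58.2 -22.5  39.4] phi 3.254 q 3.114 r 58.6
scene red 40 med [60.1 21.5 42.2] p5 [55.9 11.5 39.5] p95 [62.4 32.8 45.5]
top red 47 med [56.6 22.4 43.7] p5 [53.4 10.7 40.2] p95 [60.9 33.6 46.3]
top yel 10 med [62.4  1.8 37. ] p5 [54.7 -2.1 35.1] p95 [64.1  5.2 43.6]
```

View pics/s1.png

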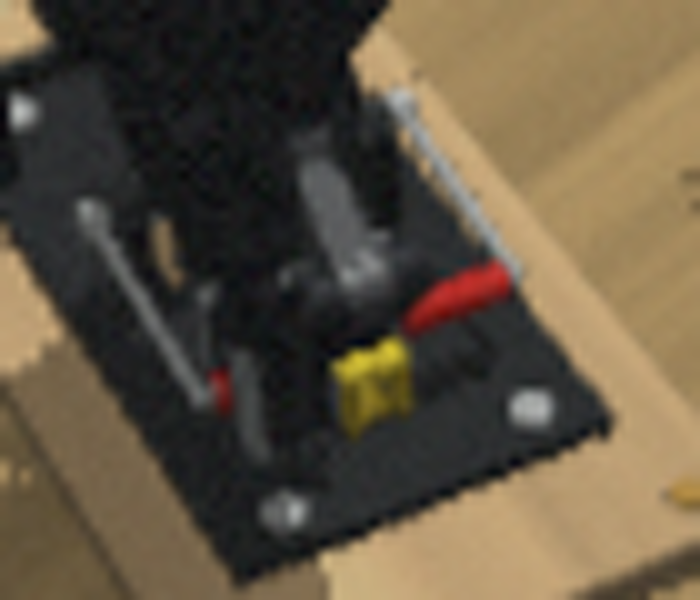

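{"api": "move_arm", "payload": {"increments": [{"grip": 1,"linear": [0,0.024,-0.003],"twist": 0},{"grip": 1,"linear": [0,0.024,-0.003],"twist": 0},{"grip": 1,"linear": [0,0.024,-0.003],"twist": 0},{"grip": 1,"linear": [0,0.024,-0.003],"twist": 0},{"grip": 1,"linear": [0,0.024,-0.003],"twist": 0}]}}

```text
clock: 14.55
eef_pos: [0.5731, -0.1071, -0.0006]
tool_rot: [-0.41, 0.579, -0.568, 0.416]
ft_force: [-10.3, 3.9, 19.1]
grip_width: 0.0065
```

```bash
python3 look.py pics/s2.png
```

```text
t 14.55 TCP trap mm [ 57.3 -21.3  -0.6] F trap [-11.    0.5  19.1] w mm 6.5 jaw err deg 0.01 tilt y [-0.002  0.018 -1.   ]
bar [ 58.1 -22.4  37.4] phi 3.289 q 3.149 r 58.7
scene red 40 med [59.  21.7 40.4] p5 [54.8 10.3 36.9] p95 [61.7 32.5 42.7]
top red 48 med [57.  21.7 41.4] p5 [53.4 10.8 37.9] p95 [61.  33.6 44.3]
top yel 10 med [62.1  1.9 37.7] p5 [50.  -1.2 34.2] p95 [64.1  5.4 50.7]
```

{"api": "move_arm", "payload": {"increments": [{"grip": 1,"linear": [0,0.024,-0.003],"twist": 0},{"grip": 1,"linear": [0,0.024,-0.003],"twist": 0},{"grip": 1,"linear": [0,0.018,-0.003],"twist": 0},{"grip": 1,"linear": [0,0.015,-0.003],"twist": 0},{"grip": 1,"linear": [0,0.014,-0.003],"twist": 0}]}}

```text
clock: 15.15
eef_pos: [0.5737, -0.1074, 0.0026]
tool_rot: [-0.407, 0.576, -0.572, 0.419]
ft_force: [-7.6, 2.7, 7.5]
grip_width: 0.0067
```

```bash
python3 -c "
from h import *
arc(1,.05)"
```

```text
t 15.15 TCP trap mm [ 58.  -21.4   2.6] F trap [-8.   0.1  7.5] w mm 6.7 jaw err deg 0.0 tilt y [ 0.011  0.015 -1.   ]
bar [ 58.3 -22.5  40.6] phi 3.233 q 3.093 r 58.6
  xyz [ 0.0002  0.0144 -0.0018]
```

{"api": "move_arm", "payload": {"increments": [{"grip": 1,"linear": [0,0.011,-0.005],"twist": 0},{"grip": 1,"linear": [0,0.01,-0.006],"twist": 0},{"grip": 1,"linear": [0,0.008,-0.006],"twist": 0},{"grip": 1,"linear": [0,0.007,-0.006],"twist": 0},{"grip": 1,"linear": [0,0.006,-0.006],"twist": 0}]}}

```text
clock: 15.65
eef_pos: [0.5741, -0.1076, 0.0028]
tool_rot: [0.404, -0.572, 0.576, -0.422]
ft_force: [-2.5, 1.3, 6.8]
grip_width: 0.0066
```

```bash
python3 look.py pics/s3.png
```

```text
t 15.65 TCP trap mm [ 58.4 -21.5   2.8] F trap [-2.8  0.4  6.8] w mm 6.6 jaw err deg -0.03 tilt y [ 0.024  0.01  -1.   ]
bar [ 58.2 -22.6  40.8] phi 3.23 q 3.09 r 58.4
scene red 44 med [59.6 20.7 44.2] p5 [54.9  8.9 40.6] p95 [61.8 31.5 46.8]
top red 49 med [57.  22.3 45. ] p5 [53.5 11.1 40.9] p95 [61.2 33.6 48.7]
top yel 9 med [62.5  1.9 37.3] p5 [54.3 -1.5 34.6] p95 [64.2  5.3 45.9]
```

{"api": "move_arm", "payload": {"increments": [{"grip": 1,"linear": [0,0.004,-0.003],"twist": 0},{"grip": 1,"linear": [0,0.003,-0.003],"twist": 0},{"grip": 1,"linear": [0,0.002,-0.002],"twist": 0},{"grip": 1,"linear": [0,0.001,-0.002],"twist": 0},{"grip": 1,"linear": [0,0.0,-0.001],"twist": 0}]}}

```text
clock: 16.25
eef_pos: [0.5743, -0.1077, 0.0031]
tool_rot: [0.403, -0.571, 0.577, -0.423]
ft_force: [-2.5, 1.1, 2.2]
grip_width: 0.0063
```

```bash
python3 look.py pics/s3.png
```

```text
t 16.25 TCP trap mm [ 58.6 -21.5   3.1] F trap [-2.7  0.3  2.2] w mm 6.3 jaw err deg -0.04 tilt y [ 0.028  0.009 -1.   ]
bar [ 58.2 -22.6  41.1] phi 3.226 q 3.086 r 58.4
scene red 44 med [60.  20.  44.9] p5 [57.1  9.7 40. ] p95 [62.5 31.7 47.2]
top red 48 med [57.1 22.  45.1] p5 [53.7 10.9 42.1] p95 [61.1 33.5 47.5]
top yel 9 med [62.4  2.  37.7] p5 [54.1 -2.5 33.2] p95 [63.8  5.6 47.1]
```

View pics/s3.png

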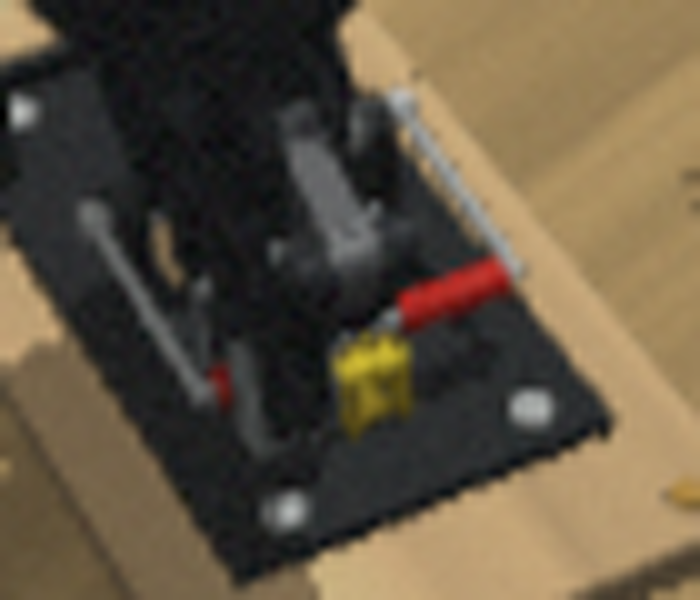

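The force is down to 2 N with the bar steady at z ≈ 41 mm. The crop shows the bar behind the yellow catch at about (375,325), with the red sleeve at (455,295). The catch carries the spring, so I'll open the fingers gently.

{"api": "move_arm", "payload": {"increments": [{"grip": 0.92,"linear": [0,0,0],"twist": 0},{"grip": 0.88,"linear": [0,0,0],"twist": 0},{"grip": 0.84,"linear": [0,0,0],"twist": 0},{"grip": 0.78,"linear": [0,0,0],"twist": 0},{"grip": 0.72,"linear": [0,0,0],"twist": 0}]}}

```text
clock: 16.85
eef_pos: [0.5763, -0.1087, 0.0023]
tool_rot: [0.402, -0.57, 0.579, -0.423]
ft_force: [-0.7, 0.3, 0.3]
grip_width: 0.0238
```

```bash
python3 look.py pics/s4.png
```

```text
t 16.85 TCP trap mm [ 60.9 -21.8   2.3] F trap [-0.8  0.1  0.3] w mm 23.8 jaw err deg -0.07 tilt y [ 0.031  0.007 -0.999]
bar [ 60.3 -23.   40.3] phi 3.236 q 3.096 r 60.6
scene red 36 med [59.8 22.4 44.5] p5 [56.3 11.2 39.3] p95 [62.  31.2 47.3]
top red 49 med [57.  22.3 45.1] p5 [53.7 11.2 42.2] p95 [61.4 33.6 48.4]
top yel 10 med [62.2  1.5 34.8] p5 [47.7 -1.9 23.3] p95 [63.6  5.2 44.6]
```

{"api": "move_arm", "payload": {"increments": [{"grip": 0.72,"linear": [0,-0.02,-0.008],"twist": 0},{"grip": 0.72,"linear": [0,-0.08,0],"twist": 0},{"grip": 0.72,"linear": [0,-0.1,0],"twist": 0},{"grip": 0.72,"linear": [0,-0.15,0],"twist": 0},{"grip": 0.72,"linear": [0,-0.15,0],"twist": 0}]}}

```text
clock: 17.45
eef_pos: [0.5666, -0.1079, 0.1003]
tool_rot: [0.406, -0.573, 0.575, -0.42]
ft_force: [0.7, -0.2, 1.0]
grip_width: 0.0238
```

{"api": "move_arm", "payload": {"increments": [{"grip": 0.72,"linear": [0,-0.15,0],"twist": 0},{"grip": 0.72,"linear": [0,-0.1,0],"twist": 0},{"grip": 0.72,"linear": [0,0,0],"twist": 0},{"grip": 0.72,"linear": [0,0,0],"twist": 0},{"grip": 0.72,"linear": [0,0,0],"twist": 0}]}}

```text
clock: 17.95
eef_pos: [0.5675, -0.1087, 0.1572]
tool_rot: [0.403, -0.57, 0.578, -0.422]
ft_force: [-0.4, -0.1, -0.2]
grip_width: 0.0244
```

```bash
python3 look.py pics/s5.png
python3 - <<'E'
from h import *
im,_,W,_=cam('scene');a=im[120:320,130:380];cv2.imwrite('pics/end.png',cv2.resize(a,None,fx=3,fy=3,interpolation=cv2.INTER_CUBIC))
print(np.abs(im.astype(int)-cv2.imread('pics/scene0.png')).max(2)[200:300,165:212].mean())
E
```

```text
t 17.95 TCP trap mm [ 52.5 -24.7 157.2] F trap [-0.3 -0.2 -0.2] w mm 24.4 jaw err deg -0.06 tilt y [ 0.028  0.007 -1.   ]
bar [ 52.1 -25.8 195.2] phi 1.907 q 1.767 r 158.1
scene red 41 med [60.  20.4 44.6] p5 [56.4  9.6 40.4] p95 [61.8 30.8 47.1]
top red 47 med [57.5 22.4 45.1] p5 [53.8 11.4 41.3] p95 [61.5 33.1 48. ]
top yel 15 med [61.8 -0.4 37.2] p5 [48.3 -5.8 22.6] p95 [63.8  4.8 44.3]
29.93127659574468
```

View pics/end.png

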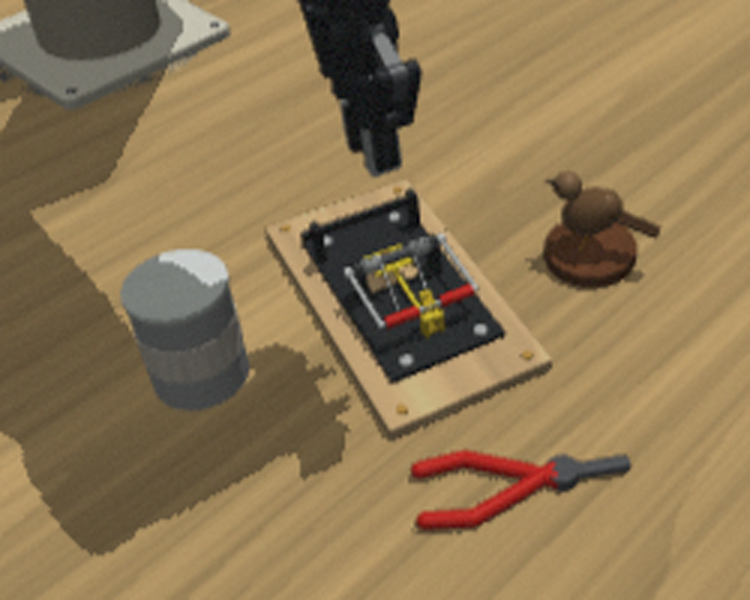

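The trap is set: the red sleeves are at about (430,305), held under the yellow catch. The hand is clear and the tin, bird and pliers stand as before. I'll hand the job in.

```bash
python3 -c "
from h import *
print(bot.job_done())
report()"
```

```text
the job is handed in; nothing more can be done
None
the job is handed in; nothing more can be done
```

The trap is set and the job is handed in, at about 18 s on the robot's clock.

I gripped the right sleeve and drew the hammer over the arc. Then I pressed it down the catch's slope onto the stop, with about 19 N at the wrist. Taking off the 13 N spring, that is roughly 6 N on the stop. I eased it up until the hand carried only about 2 N, opened the fingers and lifted clear.

- **Hammer:** after release the bar stayed at z ≈ 40–41 mm (hammer angle about 3.09). Both cameras gave the same sleeve height before and after lifting away.
- **Hand:** the wrist force was near 0 and the fingers were well above the trap.
- **Surroundings:** in the last picture the tin, bird and pliers stand where they were. I checked this by eye, not by measuring.

What disagreed with the description or went wrong:
- **TCP height:** the reported TCP lay about 22 mm below the real finger ends, so the first grasp closed just above the sleeve. I found this in the images and corrected for it.
- **Grip width:** it read 6.6 mm on the 9 mm sleeve.
- **Drift under load:** the arm sank back about 3 mm per row and tilted up to 5°, so I added to each move to make up for it.

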